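Put the clothesline pins back in the graded rack tray

TASK

Flip the red cam lever to free the crate's tray and pull the tray fully out, then take every aluminium frame pin out of the green holder and drop it into the hole of the yellow rack that matches its diameter (the tightest hole that takes it), right down to the bottom. When all pins are in, push the tray fully home and flip the lever back to lock it. Leave the saucer, the scraper and the crushed bottles where they are.

Things in the scene. Friction and masses are not known exactly. Their poses are not given: they have to be found in the camera images.
- lever_ball (a point): Centre of the 22 mm red ball at the end of the red cam lever beside the tray, on the crate's +y side. The lever's straight 14 mm thick round handle runs from the pivot to this ball, 100 mm away.
- lever_pivot (a point): The cam lever's fixed pivot, on a small grey bracket, 65 mm above the table. The handle swings in an upright plane square to the tray's travel, about the crate's x axis through this point. Axes as the crate's: x horizontal, from the tray's pull into the crate, y horizontal to the left of that (from the tray to the lever), z up.
- cam_lever (a joint): Angle of the cam lever in rad, limited by stops. 0 = locked: the handle leans 0.7 rad from upright over the tray (-y of the crate) and a steel cam lobe stands in the way of a lug on the tray's side. 1.4 = free: the handle leans 0.7 rad the other way, outwards (+y of the crate), and the lobe is swung clear (from about 1.0 on). It needs about 1 N at the ball and stays where it is left; a push on the handle from either side swings it.
- tray (a joint): How far the tray is pulled out, in m: 0 = fully home in the crate, 0.100 = fully out against its stop. Slides towards the crate's -x (roughly towards the robot) with 2 to 3 N of drag. It is held (3 mm of play) while the cam lever is locked. When it is home the holes are under the crate's roof (163 mm high, front edge 60 mm behind the pull); when it is out they lie 60 mm in front of the roof's edge.
- tray_pull (a point): Grip point of the tray's red upright pull, a post 22 mm square, its top 87 mm above the table; this point is on its middle line, 65 mm above the table. x axis: into the crate, the way the tray closes; y across; z up. The crate's roof edge is 60 mm behind it when the tray is home, so fingers that close along y have the most room.
- hole15 (a point): Centre of the mouth of the round hole for the 15 mm pin (19 mm wide, 45 mm deep, flat bottom) in the yellow rack block on the tray, 75 mm above the table. The four holes stand in a row along the crate's y, 52 mm apart, graded from the smallest (19 mm) at the crate's +y end to the widest (34 mm) at its -y end. The point's x axis points into the crate, y along the row, z up.
- hole20 (a point): Centre of the mouth of the round hole for the 20 mm pin (24 mm wide, 45 mm deep, flat bottom) in the yellow rack block on the tray, 75 mm above the table. The four holes stand in a row along the crate's y, 52 mm apart, graded from the smallest (19 mm) at the crate's +y end to the widest (34 mm) at its -y end. The point's x axis points into the crate, y along the row, z up.
- hole25 (a point): Centre of the mouth of the round hole for the 25 mm pin (29 mm wide, 45 mm deep, flat bottom) in the yellow rack block on the tray, 75 mm above the table. The four holes stand in a row along the crate's y, 52 mm apart, graded from the smallest (19 mm) at the crate's +y end to the widest (34 mm) at its -y end. The point's x axis points into the crate, y along the row, z up.
- hole30 (a point): Centre of the mouth of the round hole for the 30 mm pin (34 mm wide, 45 mm deep, flat bottom) in the yellow rack block on the tray, 75 mm above the table. The four holes stand in a row along the crate's y, 52 mm apart, graded from the smallest (19 mm) at the crate's +y end to the widest (34 mm) at its -y end. The point's x axis points into the crate, y along the row, z up.
- pin15_mid (a point): Centre of a plain round aluminium pin 15 mm in diameter and 120 mm long with a thin red band near its upper end (35 to 79 g); z is its long axis towards the banded end, x and y are square to it. May be absent. In the holder its foot stands 6 mm above the table, sometimes leaning (up to about 0.4 rad) against the pocket's rim; seated in its hole its centre is 15 mm above the hole's mouth.
- pin20_mid (a point): Centre of a plain round aluminium pin 20 mm in diameter and 120 mm long with a thin red band near its upper end (63 to 140 g); z is its long axis towards the banded end, x and y are square to it. May be absent. In the holder its foot stands 6 mm above the table, sometimes leaning (up to about 0.4 rad) against the pocket's rim; seated in its hole its centre is 15 mm above the hole's mouth.
- pin25_mid (a point): Centre of a plain round aluminium pin 25 mm in diameter and 120 mm long with a thin red band near its upper end (98 to 219 g); z is its long axis towards the banded end, x and y are square to it. May be absent. In the holder its foot stands 6 mm above the table, sometimes leaning (up to about 0.4 rad) against the pocket's rim; seated in its hole its centre is 15 mm above the hole's mouth.
- pin30_mid (a point): Centre of a plain round aluminium pin 30 mm in diameter and 120 mm long with a thin red band near its upper end (141 to 315 g); z is its long axis towards the banded end, x and y are square to it. May be absent. In the holder its foot stands 6 mm above the table, sometimes leaning (up to about 0.4 rad) against the pocket's rim; seated in its hole its centre is 15 mm above the hole's mouth.
- holder: Green plastic holder block, fixed, 58 mm (x) by 236 mm (y) by 56 mm high; origin at the centre of its underside. Four equal square pockets 34 mm wide and 50 mm deep in a row along y, at y = -84, -28, 28 and 84 mm. Each pin present stands in one of them, in any order.
- saucer: White porcelain saucer 140 mm across, 20 mm high, lying on the table; origin at the centre of its underside. To be left alone.
- bottle_a: Crushed green plastic bottle, about 175 mm long, 58 mm wide, 34 mm high, x along it; origin on its underside. To be left alone.
- bottle_b: Another crushed green bottle, the same size. To be left alone.
- scraper: Steel scraper, 205 mm long (x, black handle at -x), 60 mm wide, 18 mm high; origin on its underside. To be left alone.

How it is judged:
On the way, in this order (a step that is already met when the one before it is completed fails the run):
1. the cam lever is flipped to free (value of joint cam_lever above 1.1 rad), for 0.2 s.
2. the tray is pulled fully out (value of joint tray above 0.09 m), for 0.2 s.
3. every pin present stands at the bottom of the hole of its own diameter (horizontal distance between pin15_mid and hole15 below 0.009 m and z of pin15_mid in the frame of hole15 below 0.023 m and horizontal distance between pin20_mid and hole20 below 0.009 m and z of pin20_mid in the frame of hole20 below 0.023 m and horizontal distance between pin25_mid and hole25 below 0.009 m and z of pin25_mid in the frame of hole25 below 0.023 m and horizontal distance between pin30_mid and hole30 below 0.009 m and z of pin30_mid in the frame of hole30 below 0.023 m), for 0.2 s.
4. the tray is pushed fully home with the pins (value of joint tray below 0.008 m), for 0.2 s.
5. the cam lever is flipped back to locked (value of joint cam_lever below 0.3 rad), for 0.2 s.
At the end, for the whole second after the job is handed in: Every pin present stands in the hole of its own diameter (centre within 9 mm of the hole's axis, foot within 8 mm of the bottom); the tray is home to within 8 mm; the cam lever is within 0.3 rad of its locked stop (all of step 3 and value of joint tray below 0.008 m and value of joint cam_lever below 0.3 rad); the robot touches nothing.
It fails at once if the saucer is moved more than 40 mm (distance of saucer from where it was at the start of the episode above 0.04 m).
It fails at once if the bottle is moved more than 40 mm (distance of bottle_a from where it was at the start of the episode above 0.04 m).
It fails at once if the bottle is moved more than 40 mm (distance of bottle_b from where it was at the start of the episode above 0.04 m).
It fails at once if the scraper is moved more than 40 mm (distance of scraper from where it was at the start of the episode above 0.04 m).
Of pin15, pin20, pin25, pin30 only 2 to 4 are there at a start; the rules pass over those that are not, and their reading is None.
At some moment in a run one of pin15, pin20, pin25, pin30 may be knocked a few centimetres aside while the robot is not near it.
Once in a run the grip may slacken for a moment while it holds something.
It also fails if it takes over 210 s, if anything falls off the work surface, if the arm or the gripper's body presses on something with over 40 N, if the wrist force passes 120 N, or if a joint passes its speed limit or range.

ROBOT

A 6-joint arm with a two-finger parallel gripper is mounted at the origin on the work surface. World frame = base frame: x ahead of the robot, y to its left, z up, the work surface at z = 0. Lengths are in m, angles in rad, forces in N, time in s.
With the tool pointing down it reaches from about 0.35 to 0.775 m from the base axis. Payload 5.5 kg.
Tool frame: the origin (TCP) lies between the finger pads; the fingertips stand 8 mm ahead of it and the grasp point (between the pads) lies 11 mm behind it (r.finger_overhang is the distance from the TCP to the fingertips, in m); z points along the fingers, y is the line along which they close (so a half turn about z gives the same grasp; the last joint's range is limited). The gripper opens to 85 mm and grips with 20 to 120 N. Pads are 22 mm wide; open, the fingers measure 114 mm over their backs; the gripper's body (76 mm by 85 mm) begins 54 mm behind the grasp point. The pads swing forward as they close: fully open they stand 13 mm farther back than shut.
Start: joints at [1.179, 0.313, 0.046, 1.304, 0, 1.431], TCP at [0.143, 0.557, 0.217] pointing down, gripper open.
Joint ranges: [-2.76, 2.76], [-0.86, 1.69], [-1.03, 1.26], [-2.2, 2.34], [-1.47, 1.5], [-3.14, 3.14]. Speed limits (rad/s): [2.57, 2.57, 3.14, 3.14, 3.14, 3.14].

INTERFACE

Orientations are given as a rotation vector (axis times angle).
In Python, from cell import r, eoat, solver, status, cams, workorder gives the robot as it stands. Calls block until the motion is done:
- r.movep(position, orientation): joint-space move of the TCP to a pose.
- r.servo_line(position, attitude=None, feed=0.15, contact_N=None): straight line of the TCP; attitude=None keeps the orientation; feed is the mean speed in m/s. With contact_N (N) it stops when the force on the tool has changed by that much, and returns True; else False.
- r.movej(angles): joint-space move.
- eoat.ungrasp() and eoat.grasp(strength=None): open the fingers fully, or close them until they stop; strength is the grip in N (None keeps the last).
- r.pause(seconds).
- solver.solve_ik(position, orientation): joint angles nearest the present ones, or None.
- status.observe(): the state.
- cams.grab_frame(name): name is "scene" or "top"; returns the picture (384x512x3 uint8, blue, green, red); there is no depth.
- cams.camera_info(name): a dict with "camera_matrix" (3x3 intrinsics, pixels), "dist_coeffs" ([k1, k2, p1, p2, k3] as OpenCV has them; the pictures are not rectified), "extrinsics" (4x4, takes a point from camera to world coordinates). Camera axes: x right, y down, z forward; pixel columns grow to the right and rows downward; lengths in m; the calibration is good to about 2 mm. A picture is of the moment at which its call begins. camera_info takes no time and is no camera call.
A pose or a line that the arm cannot do raises r.MotionError and nothing moves.
- workorder.job_done(): hands the job in; it is judged then, once.
The state is a dict: "time_s": time; "joints": joint angles; "joint_velocities": joint speeds; "effort": joint torques, N m; "tcp_pos": TCP position; "eef_rot": TCP orientation; "ft_force": force on the tool from outside, world axes, zero at the start; "moment": the same for the moment, N m; "grip_width": finger opening in m; "finger_force": force on a finger pad.
Only numpy, scipy, OpenCV 4.12 (cv2) and the standard library are available. Lean on these libraries where they do the work, as an engineer would, in place of code of your own. Each camera call takes 0.05 s, during which the arm holds its last target. There are 200 camera calls.

## Working session

There is one attempt and no reset: what is moved stays moved. The work goes in short steps, each a Python script; the robot and the scene stay as the last script left them, time stands still between calls to the robot, and variables do not carry over. Pictures are saved under pics/ and viewed, at most 14 in all, crops included, and the job is handed in when it is done.

```bash
ls; mkdir -p pics; python3 - <<'E'
from cell import r,eoat,solver,status,cams,workorder
import cv2
for n in("scene","top"):
    im=cams.grab_frame(n); cv2.imwrite(f"pics/{n}0.png",im)
    c=cams.camera_info(n); print(n,c)
s=status.observe();print(s["tcp_pos"],s["eef_rot"],s["grip_width"],s["time_s"],r.finger_overhang)
E
```

```text
pics
scene {'camera_matrix': array([[380.3105042 ,   0.        , 255.24773045],
       [  0.        , 380.3105042 , 193.72011664],
       [  0.        ,   0.        ,   1.        ]]), 'dist_coeffs': array([-0.1229003,  0.       ,  0.       ,  0.       ,  0.       ]), 'extrinsics': array([[-0.60155282,  0.46792841, -0.64743896,  1.2693489 ],
       [ 0.79882692,  0.35553532, -0.48525271,  0.49674273],
       [ 0.00312389, -0.80909681, -0.58766708,  0.75099503],
       [ 0.        ,  0.        ,  0.        ,  1.        ]])}
top {'camera_matrix': array([[437.77877417,   0.        , 261.27729678],
       [  0.        , 437.77877417, 189.05283923],
       [  0.        ,   0.        ,   1.        ]]), 'dist_coeffs': array([-0.13572349,  0.        ,  0.        ,  0.        ,  0.        ]), 'extrinsics': array([[ 0.0227295 , -0.9945892 ,  0.10136907,  0.41216338],
       [-0.99972772, -0.02314726, -0.00294666, -0.04930767],
       [ 0.00527713, -0.10127449, -0.99484453,  1.41677643],
       [ 0.        ,  0.        ,  0.        ,  1.        ]])}
[0.1430601  0.55643185 0.21569345] [-3.94433919e-01 -3.11624094e+00  2.44255119e-03] 0.08511265645426387 0.1 0.008
```

View pics/scene0.png

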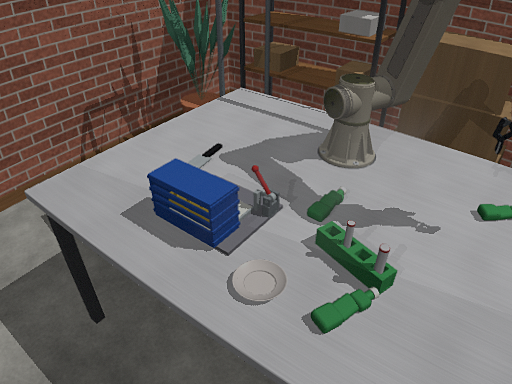

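View pics/top0.png

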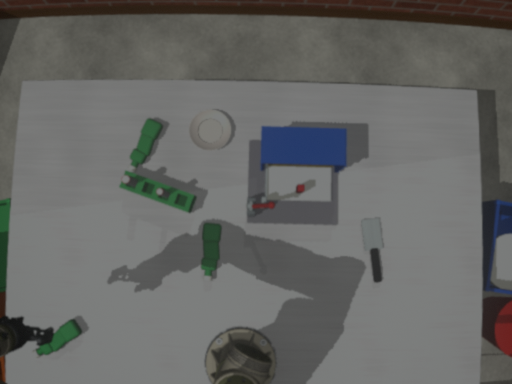

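Top view: holder is around (158,190) with pins near (127,180) and (160,190), the crate is at (303,150), the red pull at (300,188), and the lever at (263,205). Next I'll take enlarged crops and colour blobs.

```bash
cat > h.py <<'E'
import numpy as np, cv2
from cell import r,eoat,solver,status,cams,workorder
def cam(n):
    c=cams.camera_info(n); return np.array(c["camera_matrix"]),np.array(c["dist_coeffs"]),np.array(c["extrinsics"])
def ray(n,uv):
    K,D,T=cam(n); p=cv2.undistortPoints(np.array([[uv]],float),K,D)[0,0]
    d=T[:3,:3]@[p[0],p[1],1]; return T[:3,3],d/np.linalg.norm(d)
def onz(n,uv,z):
    o,d=ray(n,uv); return o+d*(z-o[2])/d[2]
def tri(uva,uvb,a="scene",b="top"):
    o1,d1=ray(a,uva);o2,d2=ray(b,uvb)
    s=np.linalg.lstsq(np.c_[d1,-d2],o2-o1,rcond=None)[0]
    p,q=o1+s[0]*d1,o2+s[1]*d2; return (p+q)/2,np.linalg.norm(p-q)
def proj(n,P):
    K,D,T=cam(n);M=np.linalg.inv(T)
    return cv2.projectPoints(np.atleast_2d(P).astype(float),cv2.Rodrigues(M[:3,:3])[0],M[:3,3],K,D)[0][:,0]
def mask(im,c):
    h=cv2.cvtColor(im,cv2.COLOR_BGR2HSV);H,S,V=cv2.split(h)
    if c=="red": return (((H<10)|(H>170))&(S>110)&(V>50)).astype(np.uint8)
    if c=="green": return ((H>45)&(H<80)&(S>110)&(V>30)).astype(np.uint8)
    if c=="blue": return ((H>105)&(H<130)&(S>120)&(V>30)).astype(np.uint8)
    if c=="yellow": return ((H>18)&(H<35)&(S>110)&(V>60)).astype(np.uint8)
def blobs(im,c,mn=4):
    k,l,s,ce=cv2.connectedComponentsWithStats(mask(im,c))
    return [(s[i,:5].tolist(),ce[i].round(1).tolist()) for i in range(1,k) if s[i,4]>=mn]
def tool(yaw):
    "tool down, finger closing line at world angle yaw"
    R=np.array([[np.sin(yaw),np.cos(yaw),0],[-np.cos(yaw),np.sin(yaw),0],[0,0,-1.]])
    return R   # cols: x, y(close), z
def rv(R): return cv2.Rodrigues(R)[0].ravel()
def crop(im,x0,y0,x1,y1,k,name): cv2.imwrite(name,cv2.resize(im[y0:y1,x0:x1],None,fx=k,fy=k,interpolation=cv2.INTER_CUBIC))
E
python3 - <<'E'
from h import *
a=cv2.imread("pics/scene0.png");b=cv2.imread("pics/top0.png")
A=cv2.resize(a[130:300,140:410],None,fx=2.9,fy=2.9,interpolation=2)
cv2.imwrite("pics/cs.png",A)
crop(b,110,110,360,225,3.2,"pics/ct.png")
for n,im in(("scene",a),("top",b)):
    for c in("red","green","blue","yellow"):
        print(n,c,[x for x in blobs(im,c,5) if x[0][1]>100 and 90<x[1][0]<470])
E
```

```text
scene red [([204, 101, 4, 3, 5], [205.6, 101.8]), ([302, 101, 20, 8, 65], [311.5, 104.6]), ([90, 103, 24, 15, 167], [101.4, 110.2]), ([141, 103, 19, 13, 109], [150.1, 108.9]), ([172, 102, 14, 9, 57], [177.8, 105.8]), ([197, 103, 5, 3, 7], [199.0, 103.9]), ([105, 107, 22, 16, 154], [115.5, 114.5]), ([153, 107, 18, 12, 104], [161.5, 112.7]), ([183, 106, 10, 5, 24], [188.0, 108.0]), ([119, 111, 21, 15, 125], [128.9, 118.1]), ([166, 110, 15, 7, 17], [172.9, 113.2]), ([132, 115, 20, 14, 116], [141.2, 121.7]), ([79, 117, 25, 17, 181], [91.2, 124.8]), ([95, 121, 23, 16, 148], [105.5, 128.3]), ([144, 121, 12, 6, 12], [149.5, 123.8]), ([109, 124, 22, 16, 137], [119.3, 131.5]), ([84, 135, 24, 16, 157], [95.5, 142.3]), ([122, 134, 8, 4, 8], [125.5, 135.1]), ([104, 139, 14, 7, 14], [110.5, 142.0]), ([99, 146, 4, 2, 5], [100.6, 146.6]), ([252, 165, 19, 30, 142], [260.6, 178.6]), ([347, 220, 8, 7, 17], [349.9, 224.4]), ([379, 249, 11, 4, 15], [383.7, 250.8])]
scene green [([337, 190, 6, 8, 19], [340.4, 192.4]), ([307, 194, 22, 28, 293], [317.8, 209.5]), ([316, 221, 81, 73, 2203], [354.7, 257.8]), ([311, 289, 63, 44, 1358], [340.9, 309.4])]
scene blue [([147, 159, 93, 89, 5026], [195.4, 200.5])]
scene yellow [([170, 192, 39, 20, 82], [189.4, 201.3]), ([169, 199, 40, 23, 89], [188.2, 209.5])]
top red [([297, 185, 7, 7, 45], [300.0, 188.0]), ([253, 202, 21, 6, 82], [263.9, 205.1])]
top green [([131, 120, 29, 45, 510], [145.0, 141.0]), ([126, 172, 10, 5, 21], [130.5, 174.0]), ([121, 179, 72, 32, 544], [162.2, 193.8]), ([202, 265, 12, 10, 55], [207.5, 268.9])]
top blue [([261, 127, 85, 40, 3066], [303.5, 145.6])]
top yellow []
```

View pics/cs.png

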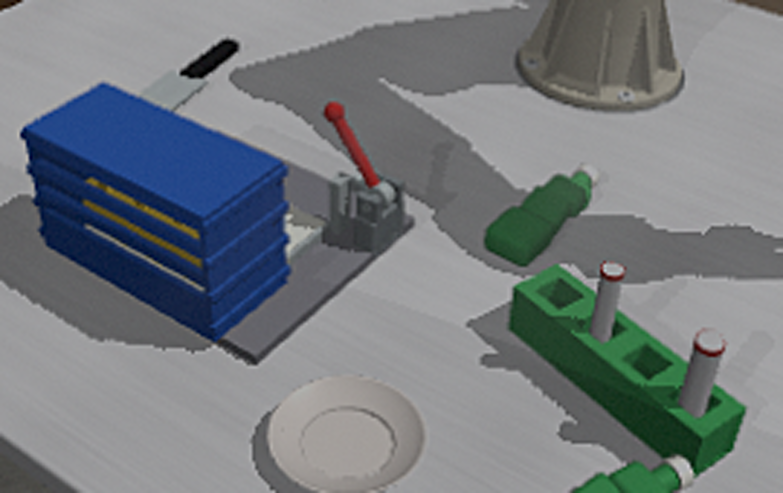

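View pics/ct.png

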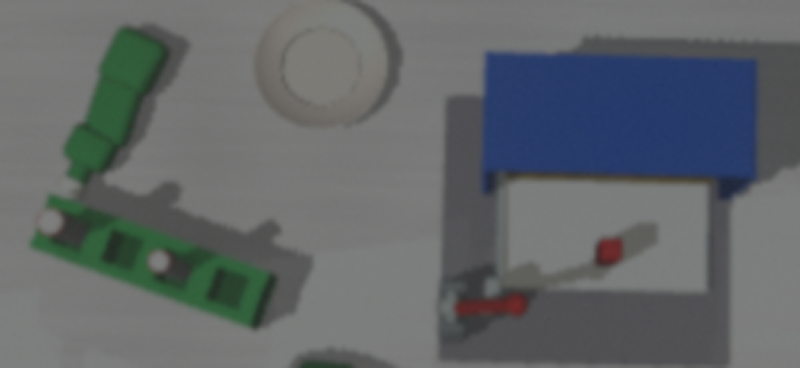

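Scene: the lever ball is at (255,168) and the pin caps are at (351,222) and (384,246). Top: the ball is at (271,205), the pull at (300,188), and the caps at (160,192) and (126,179). Only two pins are present. Next I'll triangulate them.

```bash
python3 - <<'E'
from h import *
np.set_printoptions(precision=4,suppress=True)
a=cv2.imread("pics/scene0.png");b=cv2.imread("pics/top0.png")
# roof front/back edges in the top view
m=mask(b,"blue"); us=np.arange(272,337)
F=[];B=[]
for u in us:
    v=np.where(m[110:175,u])[0]+110; F.append(onz("top",(u,v.max()+.5),.163)); B.append(onz("top",(u,v.min()-.5),.163))
F=np.array(F);B=np.array(B)
for E_ in(F,B):
    p=np.polyfit(E_[:,1],E_[:,0],1); print("edge slope dx/dy",p[0],"x at mean",E_[:,0].mean(),E_[:,1].mean())
print("ball",tri((255.2,168.3),(270.9,205.3)))
print("pull",onz("top",(300,188),.087))
print("pins",tri((351,222.4),(160,191.6)),tri((384.5,245.5),(125.6,179)))
# bright caps, subpixel
def cap(im,u,v,w=8):
    h=cv2.cvtColor(im,cv2.COLOR_BGR2HSV)[v-w:v+w+1,u-w:u+w+1].astype(int)
    mm=((h[...,1]<60)&(h[...,2]>np.percentile(h[...,2],50))).astype(np.uint8)
    k,l,s,c=cv2.connectedComponentsWithStats(mm); i=l[w,w]
    return (c[i]+[u-w,v-w]).round(1),s[i].tolist(),h[w,w]
for q in((160,192),(126,179)): print(cap(b,*q))
# holder: green contour rectangle in the top view
g=mask(b,"green"); g[:172]=0;g[215:]=0;g[:,200:]=0
P=np.array([onz("top",(u,v),.056)[:2] for v,u in np.argwhere(g)],np.float32)
print("holder",cv2.minAreaRect(P*1000),cv2.boxPoints(cv2.minAreaRect(P*1000)))
E
```

```text
edge slope dx/dy 0.014243046555955263 x at mean 0.6170843367693238 -0.17540330173543808
edge slope dx/dy -0.0025192694466596288 x at mean 0.7247381499432554 -0.17431187365283254
ball (array([ 0.4955, -0.0828,  0.1429]), np.float64(0.0015611835188142718))
pull [ 0.5537 -0.1716  0.087 ]
pins (array([0.5292, 0.2493, 0.1232]), np.float64(0.00048487983914598996)) (array([0.5644, 0.3545, 0.1282]), np.float64(0.0004345312414021044))
(array([158.9, 191.1]), [4, 4, 7, 7, 39], array([ 60,   4, 124]))
(array([122. , 177.8]), [0, 0, 11, 17, 123], array([ 60,   2, 125]))
holder ((527.0537719726562, 483.98724365234375), (125.4690170288086, 641.2883911132812), 2.8773880004882812) [[448.3024 801.078 ]
 [480.4943 160.5981]
 [605.8052 166.8965]
 [573.6133 807.3763]]
```

Everything checks out: ball z is 0.143 against the expected 0.141, and the pull sits 63 mm in front of the roof edge. The crate's yaw is close to 0. Flipping the lever now.

```bash
cat >> h.py <<'E'
def best(p,yaw,tilt=None):
    "orientation (rotvec) of the half-turn pair nearest the present joints"
    q0=np.array(status.observe()["joints"]); c=[]
    for y in(yaw,yaw+np.pi):
        R=tool(y)
        if tilt is not None: R=cv2.Rodrigues(np.asarray(tilt,float))[0]@R
        q=solver.solve_ik(list(p),list(rv(R)))
        if q is not None: c.append((abs(np.array(q)-q0).max(),rv(R)))
    assert c,("no ik",p,yaw); return list(min(c,key=lambda t:t[0])[1])
def st(*k):
    s=status.observe(); print("t%.1f tcp %s w %.4f ff %s F %s"%(s["time_s"],np.round(s["tcp_pos"],4),s["grip_width"],np.round(s["finger_force"],1),np.round(s["ft_force"],1)),*k); return s
E
python3 - <<'E'
from h import *
p=[.4955,-.140,.24]
o=best(p,0.0)
eoat.grasp(20)
q=[.35,.35,.32]; r.movep(q,best(q,0.0))
r.movep(p,best(p,0.0)); st()
r.servo_line([.4955,-.140,.128]); 
print(r.servo_line([.4955,.035,.128],feed=.08,contact_N=12)); st()
s=status.observe()["tcp_pos"]
r.servo_line([s[0],s[1]-.02,s[2]]); r.servo_line([s[0],s[1]-.02,.24]); st()
cv2.imwrite("pics/t1.png",cams.grab_frame("top"))
print([x for x in blobs(cv2.imread("pics/t1.png"),"red",5) if x[0][1]>100 and 90<x[1][0]<470])
E
```

```text
Traceback (most recent call last):
  File "h.py", line 40, in best
    assert c,("no ik",p,yaw); return list(min(c,key=lambda t:t[0])[1])
           ^
AssertionError: ('no ik', [0.4955, -0.14, 0.24], 0.0)
```

```bash
sed -i 's/R=np.array(\[\[np.sin(yaw),np.cos(yaw),0\],\[-np.cos(yaw),np.sin(yaw),0\],\[0,0,-1.\]\])/R=np.array([[-np.sin(yaw),np.cos(yaw),0],[np.cos(yaw),np.sin(yaw),0],[0,0,-1.]])/' h.py
python3 - <<'E'
from h import *
print(solver.solve_ik([.4955,-.140,.24],list(rv(tool(0.)))))
p=[.4955,-.140,.24]
eoat.grasp(20)
q=[.35,.35,.32]; r.movep(q,best(q,0.0))
r.movep(p,best(p,0.0)); st()
r.servo_line([.4955,-.140,.128]); 
print(r.servo_line([.4955,.035,.128],feed=.08,contact_N=12)); st()
s=status.observe()["tcp_pos"]
r.servo_line([s[0],s[1]-.02,s[2]]); r.servo_line([s[0],s[1]-.02,.24]); st()
cv2.imwrite("pics/t1.png",cams.grab_frame("top"))
print([x for x in blobs(cv2.imread("pics/t1.png"),"red",5) if x[0][1]>100 and 90<x[1][0]<470])
E
```

```text
[-0.43136765  0.19025227 -0.05829626  1.3222478   0.          1.13942868]
t3.9 tcp [ 0.4957 -0.1391  0.2402] w -0.0002 ff 0.0 F [-0.5  0.1  0. ]
True
t5.7 tcp [ 0.4957 -0.1013  0.1284] w 0.0001 ff 0.0 F [-0.5 -0.5 -0.5]
t6.8 tcp [ 0.4952 -0.121   0.2391] w 0.0002 ff 0.0 F [-0.1 -0.8 -0.2]
[([253, 204, 10, 4, 36], [257.5, 205.5])]
```

```bash
python3 - <<'E'
from h import *
s=status.observe()["tcp_pos"]
r.servo_line([.4955,-.125,.128])
for y in(-.06,-.02,.0,.01,.02,.03):
    c=r.servo_line([.4955,y,.128],feed=.05,contact_N=25); S=st(c)
    if abs(S["ft_force"][1])>6: break
s=status.observe()["tcp_pos"]
r.servo_line([s[0],s[1]-.02,s[2]]); r.servo_line([s[0],s[1]-.02,.24])
p=[.42,-.17,.24]; r.movep(p,best(p,np.pi/2))
for n in("top","scene"):
  im=cams.grab_frame(n); cv2.imwrite(f"pics/{n}1.png",im)
  print([x for x in blobs(im,"red",5) if x[0][1]>150 and 90<x[1][0]<470])
st()
E
```

```text
t9.2 tcp [ 0.4953 -0.0599  0.1278] w 0.0000 ff 0.0 F [-0.9 -0.1  0.6] False
t10.2 tcp [ 0.4954 -0.0198  0.1279] w 0.0001 ff 0.0 F [-0.  -0.4 -0.3] False
t10.7 tcp [0.4955 0.0005 0.128 ] w 0.0000 ff 0.0 F [0.1 0.4 0.2] False
t11.1 tcp [0.4955 0.0104 0.128 ] w 0.0002 ff 0.0 F [0.5 0.2 0.1] False
t11.4 tcp [0.4955 0.0205 0.128 ] w 0.0001 ff 0.0 F [ 0.6  0.3 -0.1] False
t11.7 tcp [0.4956 0.0222 0.128 ] w -0.0003 ff 3.6 F [-0.2 -6.4  3.3] True
[([297, 185, 7, 7, 44], [300.1, 187.9]), ([226, 202, 6, 5, 21], [228.1, 203.9]), ([235, 204, 13, 3, 15], [241.0, 205.1])]
[([272, 180, 22, 18, 113], [283.2, 188.2]), ([347, 223, 7, 4, 13], [350.2, 225.2]), ([380, 249, 10, 4, 14], [384.1, 250.9])]
t14.0 tcp [ 0.4202 -0.1694  0.2397] w 0.0001 ff 0.0 F [ 0.2 -0.5  0.2]
```

The lever is at its free stop, with the ball now at top (228,204). Next is pulling the tray.

```bash
python3 - <<'E'
from h import *
x,y=.555,-.1716
eoat.ungrasp()
p=[x,y,.16]; o=best(p,np.pi/2); r.movep(p,o)
r.servo_line([x,y,.054],contact_N=12); st()
eoat.grasp(50); S=st()
if S["grip_width"]>.018:
    print(r.servo_line([x-.108,y+.0003,.054],feed=.06,contact_N=25)); st()
    r.pause(.3); eoat.ungrasp(); S=st()
    p=S["tcp_pos"]; r.servo_line([p[0],p[1],.24])
    p=[.38,-.05,.30]; r.movep(p,best(p,np.pi/2))
for n in("top","scene"):
  im=cams.grab_frame(n); cv2.imwrite(f"pics/{n}2.png",im)
  print([x for x in blobs(im,"red",5) if x[0][1]>150 and 90<x[1][0]<470])
crop(cv2.imread("pics/top2.png"),110,110,360,235,3.2,"pics/ct2.png")
st()
E
```

```text
t16.4 tcp [ 0.5556 -0.1722  0.0554] w 0.0854 ff 0.0 F [ 0.6  0.7 -0. ]
t16.9 tcp [ 0.5557 -0.1741  0.0548] w 0.0210 ff 51.5 F [-0.8 -7.1  1.1]
True
t18.5 tcp [ 0.4558 -0.1739  0.0547] w 0.0212 ff 52.6 F [ 1.2 -0.8  3.1]
t19.5 tcp [ 0.455  -0.1735  0.0541] w 0.0855 ff 0.0 F [-0.2  0.7  0.5]
[([226, 202, 6, 5, 21], [228.1, 203.9]), ([233, 204, 16, 3, 23], [240.5, 204.9]), ([296, 218, 8, 5, 35], [299.8, 220.0])]
[([236, 168, 9, 20, 136], [239.9, 176.9]), ([272, 181, 22, 17, 113], [283.0, 188.4]), ([347, 223, 7, 4, 13], [350.2, 225.2]), ([380, 249, 10, 4, 14], [384.1, 250.9])]
t21.6 tcp [ 0.3804 -0.0506  0.2992] w 0.0854 ff 0.0 F [0.4 0.2 0.3]
```

View pics/ct2.png

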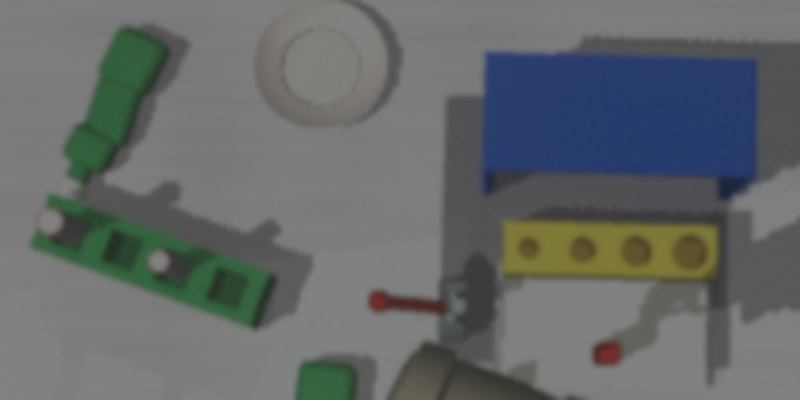

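The tray is out 100 mm. In this crop the holes are at (529,247), (582,250), (636,250) and (690,252), and the empty pockets are at (122,247) and (228,288). I'll compute the hole positions and pin lean.

```bash
python3 - <<'E'
from h import *
np.set_printoptions(precision=4,suppress=True)
b=cv2.imread("pics/top2.png")
y=mask(b,"yellow"); y[:170]=0
h=cv2.cvtColor(b,cv2.COLOR_BGR2HSV)[...,2].astype(float)
ys,xs=np.where(y); print("yellow V med",np.median(h[y>0]),xs.min(),xs.max(),ys.min(),ys.max())
H=[]
for cu,cv in((529,247),(582,250),(636,250),(690,252)):
    u,v=int(cu/3.2+110),int(cv/3.2+110); w=7
    uu,vv=np.meshgrid(np.arange(u-w,u+w+1),np.arange(v-6,v+7))
    W=np.clip(np.median(h[y>0])*.9-h[v-6:v+7,u-w:u+w+1],0,None)
    c=((W*uu).sum()/W.sum(),(W*vv).sum()/W.sum())
    H.append(onz("top",c,.075)); print(np.round(c,1),(cu/3.2+110-.3,cv/3.2+110-.3),H[-1])
H=np.array(H); p=np.polyfit(H[:,1],H[:,0],1); print("slope",p,np.diff(H[:,1]),H.mean(0))
Y=np.array([onz("top",(u,v),.075)[:2] for v,u in np.argwhere(y)],np.float32); print(cv2.minAreaRect(Y*1000))
P2=onz("top",(122/3.2+109.7,247/3.2+109.7),.056);P4=onz("top",(228/3.2+109.7,288/3.2+109.7),.056)
d=(P4-P2)/2; print("pockets",P2-d,P2,P2+d,P4,"spacing",np.linalg.norm(d)," yaw",np.arctan2(d[0],-d[1]))
im=cams.grab_frame("scene"); crop(im,300,200,420,300,6,"pics/pins.png")
E
```

```text
yellow V med 120.0 268 333 179 196
[274.9 186.6] (275.0125, 186.8875) [ 0.5575 -0.0951  0.075 ]
[292.  187.1] (291.575, 187.825) [ 0.5571 -0.1479  0.075 ]
[309.  187.6] (308.45, 187.825) [ 0.5567 -0.2004  0.075 ]
[325.8 188.1] (325.325, 188.45) [ 0.5564 -0.2527  0.075 ]
slope [0.0071 0.5582] [-0.0528 -0.0526 -0.0523] [ 0.557 -0.174  0.075]
((555.8493041992188, -174.3240966796875), (201.99549865722656, 50.59876251220703), 89.81169891357422)
pockets [0.5683 0.3578 0.056 ] [0.5494 0.3042 0.056 ] [0.5304 0.2507 0.056 ] [0.5115 0.1971 0.056 ] spacing 0.056789846582428964  yaw -0.3398129926326393
```

View pics/pins.png

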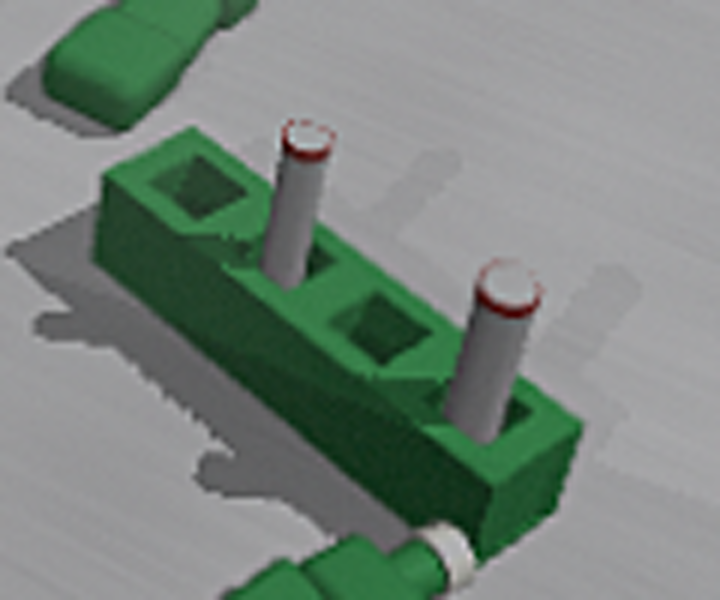

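```bash
python3 - <<'E'
from h import *
np.set_printoptions(precision=4,suppress=True)
for cap3,bot,pk in(([.5292,.2493,.1232],(287,272),[.5304,.2507]),([.5644,.3545,.1282],(472,420),[.5683,.3578])):
    cap3=np.array(cap3); uv=np.array(bot)/6+[300,200]-.4
    v=proj("scene",np.array([cap3,cap3-[0,0,.07]])); print("cap",v[0],"vertical bottom",v[1],"seen bottom",uv)
    # plane of camera, cap, seen bottom ; foot at z=.006 with smallest distance to pocket centre
    o,d1=ray("scene",uv); n=np.cross(d1,cap3-o); n/=np.linalg.norm(n)
    c=np.array([*pk,.006]); nh=n[:2]; k=(n@(o-c))/(nh@nh); foot=c+np.r_[nh*k,0]
    ax=cap3-foot; print("foot",foot,"offset",foot-c,"len",np.linalg.norm(ax),"lean",ax[:2]/ax[2])
E
```

```text
cap [350.8927 222.3948] vertical bottom [346.849  242.3483] seen bottom [347.4333 244.9333]
foot [0.5292 0.2539 0.006 ] offset [-0.0012  0.0032  0.    ] len 0.11728998934955234 lean [-0.0002 -0.0392]
cap [384.6116 245.4938] vertical bottom [378.6997 265.8438] seen bottom [378.2667 269.6   ]
foot [0.5683 0.3577 0.006 ] offset [ 0.     -0.0001  0.    ] len 0.1223053533691838 lean [-0.032  -0.0264]
```

Both pins stand almost upright (lean under 0.05 rad). Picking the first, smaller one, where the grip width will give its diameter.

```bash
cat >> h.py <<'E'
HO={15:(.5562,-.096),20:(.5560,-.148),25:(.5556,-.200),30:(.5553,-.252)}
def pick(x,y,zt=.085,yaw=np.pi/4):
    p=[x,y,.24]; o=best(p,yaw); r.movep(p,o)
    r.servo_line([x,y,zt],feed=.1,contact_N=10); st("down")
    eoat.grasp(60); S=st("grasped"); w=S["grip_width"]
    if w<.010: return w
    t=S["tcp_pos"]; r.servo_line([t[0],t[1],.25],feed=.12); S=st("lifted"); return S["grip_width"]
E
python3 - <<'E'
from h import *
w=pick(.5292,.2505)
d=min(HO,key=lambda k:abs(k/1000-w)); print(w,d)
if w>.012:
    x,y=HO[d]; p=[x,y,.25]; r.servo_line(p,feed=.15); st("hover")
for n in("top","scene"): cv2.imwrite(f"pics/{n}3.png",cams.grab_frame(n))
im=cv2.imread("pics/scene3.png"); crop(im,150,100,290,205,5,"pics/v3.png")
print(blobs(im[100:205,150:290],"red",3))
E
```

```text
t24.9 tcp [0.5297 0.2507 0.0857] w 0.0853 ff 0.0 F [0.7 0.7 0.7] down
t25.5 tcp [0.5295 0.2507 0.0853] w 0.0180 ff 58.5 F [0.6 0.9 1.6] grasped
t27.0 tcp [0.5291 0.2505 0.2491] w 0.0181 ff 58.5 F [ 0.  0. -1.] lifted
0.018139504799530755 20
t29.9 tcp [ 0.556  -0.1475  0.2501] w 0.0180 ff 58.5 F [-1.2  0.6 -0.6] hover
[([1, 0, 7, 3, 14], [3.3, 0.6]), ([12, 0, 17, 7, 61], [17.6, 2.0]), ([35, 0, 2, 2, 3], [35.3, 0.3]), ([39, 0, 4, 3, 6], [40.3, 0.8]), ([43, 0, 11, 6, 27], [48.7, 1.9]), ([57, 0, 3, 2, 3], [58.0, 0.7]), ([0, 3, 10, 9, 58], [4.5, 7.1]), ([23, 2, 20, 11, 78], [30.4, 6.6]), ([3, 7, 18, 12, 102], [11.5, 12.7]), ([23, 10, 8, 4, 8], [26.5, 11.5]), ([0, 15, 2, 6, 8], [0.2, 18.0]), ([14, 15, 6, 3, 7], [16.4, 16.1]), ([8, 19, 4, 2, 5], [9.4, 19.4]), ([0, 21, 6, 4, 6], [2.5, 22.5]), ([86, 68, 9, 20, 144], [90.1, 76.9]), ([122, 80, 18, 18, 92], [131.2, 89.5])]
```

View pics/v3.png

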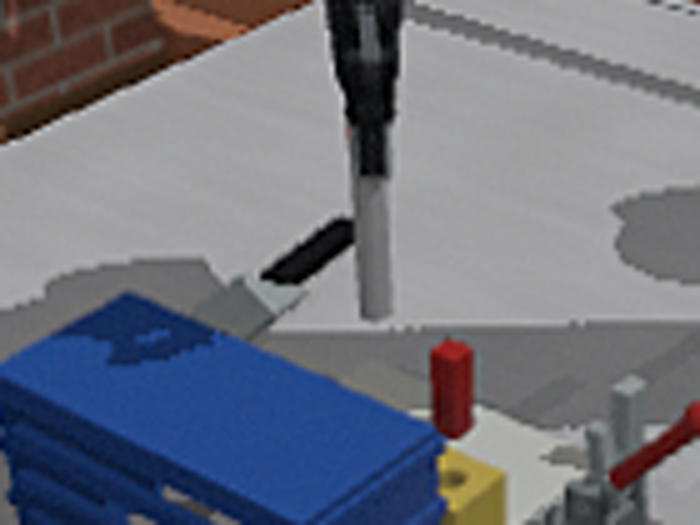

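Width 18.0 mm, and about 19 mm in the image, so this is the 20 mm pin. It is held with its axis at crop (372,180) to (375,318). I'll check that against the projection.

```bash
python3 - <<'E'
from h import *
np.set_printoptions(precision=1,suppress=True)
im=cv2.imread("pics/scene3.png"); t=cv2.imread("pics/top3.png")
g=cv2.cvtColor(im,cv2.COLOR_BGR2GRAY)
for v in(140,145,150,155,160): print(v,g[v,214:236])
x,y=.556,-.1475
for z in(.235,.22,.205,.19,.171): print(z,proj("scene",[[x,y,z]])[0])
E
```

```text
140 [162 162 162 163 164 166 132  83  97  99 113 115 114 144 166 163 161 160
 160 160 160 161]
145 [119  25   8  14  18  13  33  96  96 101 109 117 114 130 164 160 160 160
 161 160 160 162]
150 [ 20   8   0  11  85 154 171  96  91  97 105 113 113 120 170 163 162 162
 162 161 161 162]
155 [165 164 161 162 160 162 160 112  87  97 105 112 111 120 158 167 163 163
 164 164 165 165]
160 [163 162 162 162 163 162 165 157  79  93 102 108 112 116 145 169 165 166
 165 164 164 163]
0.235 [224.6 142.6]
0.22 [224.8 147.2]
0.205 [225.  151.8]
0.19 [225.2 156.3]
0.171 [225.5 161.9]
```

```bash
cat >> h.py <<'E'
def insert(x,y,zb=.109,yaw=np.pi/4,fast=.165):
    "lower into the hole; on early contact search round in a small spiral"
    r.servo_line([x,y,fast],feed=.12)
    off=[(0,0)]+[(a*np.cos(b),a*np.sin(b)) for a in(.0018,.0035) for b in np.arange(6)*np.pi/3]
    for dx,dy in off:
        r.servo_line([x+dx,y+dy,fast],feed=.05)
        c=r.servo_line([x+dx,y+dy,zb-.004],feed=.04,contact_N=6); S=st(c,"off",np.round([dx,dy],4))
        if S["tcp_pos"][2]<zb+.006: return True
    return False
E
python3 - <<'E'
from h import *
if insert(*HO[20]):
    r.pause(.2); st(); eoat.ungrasp(); S=st("open"); t=S["tcp_pos"]
    r.servo_line([t[0],t[1],.25],feed=.12)
    p=[.42,.10,.30]; r.movep(p,best(p,np.pi/4))
for n in("top","scene"): cv2.imwrite(f"pics/{n}4.png",cams.grab_frame(n))
im=cv2.imread("pics/scene4.png"); im2=cv2.imread("pics/top4.png")
cv2.imwrite("pics/v4.png",np.vstack([cv2.resize(im[140:310,140:410],(780,300)),cv2.resize(im2[110:225,110:360],(780,300))]))
for n,i in(("s",im),("t",im2)): print(n,[x for x in blobs(i,"red",3) if x[0][1]>140 and 90<x[1][0]<470])
E
```

```text
t32.3 tcp [ 0.5561 -0.148   0.1092] w 0.0185 ff 59.0 F [-0.3  0.7  4.2] True off [0 0]
t32.5 tcp [ 0.5561 -0.1479  0.1092] w 0.0181 ff 59.1 F [-0.5  0.2  4.8]
t33.2 tcp [ 0.555  -0.1475  0.1078] w 0.0852 ff 0.0 F [-0.1 -0.8 -0.3] open
s [([99, 146, 4, 2, 5], [100.6, 146.6]), ([95, 149, 2, 2, 3], [95.3, 149.3]), ([236, 168, 8, 20, 132], [239.8, 177.2]), ([223, 170, 5, 2, 6], [225.3, 170.8]), ([272, 181, 22, 17, 113], [283.0, 188.4]), ([380, 249, 10, 4, 14], [384.1, 250.9])]
t [([226, 202, 6, 5, 21], [228.1, 203.9]), ([234, 204, 14, 3, 20], [240.3, 204.8]), ([297, 217, 7, 6, 38], [300.0, 219.6])]
```

View pics/v4.png

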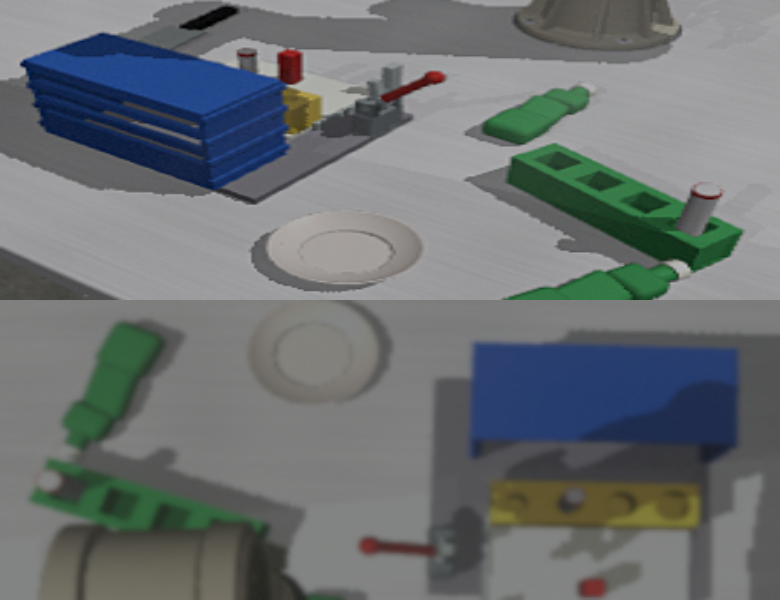

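The 20 mm pin is seated in the second hole, and the other pin is unmoved in the holder at (384,251). Picking it now.

```bash
python3 - <<'E'
from h import *
w=pick(.5651,.3551)
d=min((15,20,25,30),key=lambda k:abs(k-1.8-w*1000)); print(w,d)
if w>.012:
    p=[*HO[d],.25]; r.servo_line(p,feed=.15); st("hover")
for n in("top","scene"): cv2.imwrite(f"pics/{n}5.png",cams.grab_frame(n))
g=cv2.cvtColor(cv2.imread("pics/scene5.png"),cv2.COLOR_BGR2GRAY)
x,y=status.observe()["tcp_pos"][:2]
for z in(.225,.19): 
    u,v=proj("scene",[[x,y,z]])[0]; print(round(u,1),g[int(round(v)),int(u)-9:int(u)+10],int(u)-9)
E
```

```text
t38.6 tcp [0.5656 0.3553 0.0858] w 0.0854 ff 0.0 F [-0.3 -0.3  0.4] down
t39.2 tcp [0.5654 0.3553 0.0853] w 0.0236 ff 58.8 F [0.4 0.6 1.4] grasped
t40.7 tcp [0.565  0.3551 0.249 ] w 0.0234 ff 58.8 F [-0.  -0.4 -1.6] lifted
0.023385830651295327 25
t44.5 tcp [ 0.5556 -0.1997  0.2501] w 0.0228 ff 58.8 F [ 0.3  0.7 -2.6] hover
211.3 [159 161 160 163 171  85  90  96 100 109 117 116 111 122 167 163 162 162
 162] 202
212.0 [164 171 131  78  26  97  98  98 102 113 113 116 111  49 112 149 166 163
 159] 203
```

```bash
python3 - <<'E'
from h import *
if insert(*HO[25]):
    r.pause(.2); st(); eoat.ungrasp(); S=st("open"); t=S["tcp_pos"]
    r.servo_line([t[0],t[1],.25],feed=.12)
    p=[.36,-.17,.30]; r.movep(p,best(p,0.))
for n in("top","scene"): cv2.imwrite(f"pics/{n}6.png",cams.grab_frame(n))
im=cv2.imread("pics/scene6.png"); im2=cv2.imread("pics/top6.png")
cv2.imwrite("pics/v6.png",np.vstack([cv2.resize(im[140:310,140:410],(780,300)),cv2.resize(im2[110:225,110:360],(780,300))]))
E
```

```text
t47.0 tcp [ 0.5557 -0.2     0.1092] w 0.0233 ff 59.3 F [-0.4  0.8  4.6] True off [0 0]
t47.2 tcp [ 0.5557 -0.1999  0.1092] w 0.0233 ff 59.4 F [0.7 0.6 4.8]
t47.9 tcp [ 0.5544 -0.1994  0.1075] w 0.0857 ff 0.0 F [ 0.9 -0.4  0.2] open
```

View pics/v6.png

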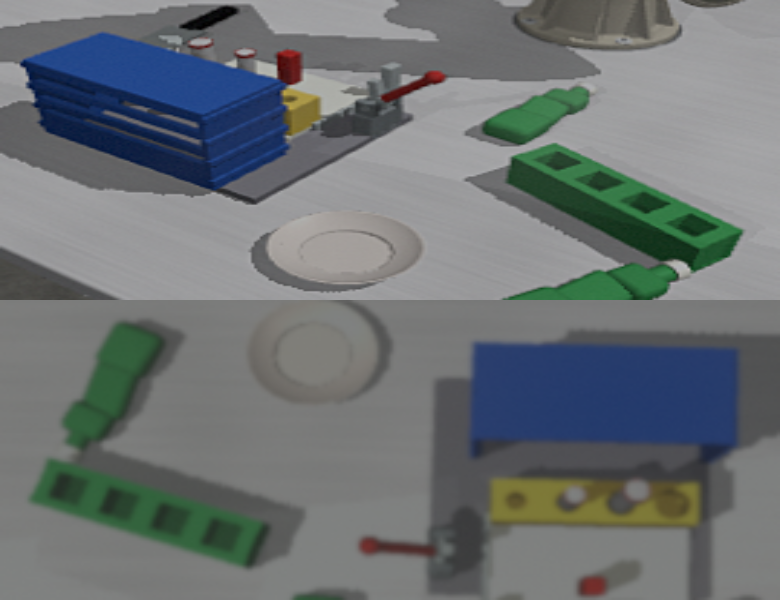

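Both pins are seated in holes 2 and 3 and the holder is empty. Pushing the tray home.

```bash
python3 - <<'E'
from h import *
eoat.grasp(20)
y=-.174; p=[.395,y,.16]; r.movep(p,best(p,np.pi/2))
r.servo_line([.395,y,.056],contact_N=15); st()
c=r.servo_line([.425,y,.056],feed=.03,contact_N=15); st(c)
for x in(.46,.50,.525,.533,.540,.546):
    c=r.servo_line([x,y,.056],feed=.05 if x<.52 else .02,contact_N=25); S=st(c)
    if abs(S["ft_force"][0])>8: break
t=status.observe()["tcp_pos"]; r.servo_line([t[0]-.06,y,.056]); r.servo_line([t[0]-.06,y,.24])
p=[.36,-.05,.30]; r.movep(p,best(p,0.))
for n in("top","scene"): cv2.imwrite(f"pics/{n}7.png",cams.grab_frame(n))
for n in("scene","top"): print([x for x in blobs(cv2.imread(f"pics/{n}7.png"),"red",5) if x[0][1]>150 and 90<x[1][0]<470])
E
```

```text
t53.1 tcp [ 0.3955 -0.1744  0.0567] w -0.0002 ff 0.0 F [0.5 0.7 0. ]
t54.2 tcp [ 0.4248 -0.1739  0.0559] w 0.0001 ff 0.0 F [ 0.2 -0.3 -0.2] False
t55.1 tcp [ 0.4602 -0.174   0.056 ] w -0.0003 ff 0.0 F [-0.2 -1.3  0. ] False
t56.0 tcp [ 0.5002 -0.174   0.056 ] w -0.0001 ff 0.0 F [ 0.7 -0.4  0.2] False
t57.4 tcp [ 0.5251 -0.174   0.056 ] w -0.0001 ff 0.1 F [0.2 0.3 1. ] False
t58.0 tcp [ 0.5335 -0.174   0.056 ] w -0.0001 ff 0.0 F [ 1.4  0.2 -1. ] False
t58.5 tcp [ 0.535  -0.1738  0.0557] w 0.0003 ff 7.3 F [-14.1  -1.3  10.2] False
[([272, 181, 22, 17, 111], [283.0, 188.4])]
[([297, 185, 7, 7, 43], [300.0, 187.9]), ([226, 202, 6, 5, 21], [228.1, 203.9]), ([235, 204, 14, 3, 19], [241.6, 205.1])]
```

The pull is back at (300,188), the same as at the start, so the tray is home. Locking the lever.

```bash
python3 - <<'E'
from h import *
p=[.4955,.105,.24]; r.movep(p,best(p,0.))
r.servo_line([.4955,.105,.128])
for y in(.05,.0,-.03,-.045,-.055,-.065,-.07):
    c=r.servo_line([.4955,y,.128],feed=.05 if y>-.04 else .03,contact_N=25); S=st(c)
    if y<-.04 and abs(S["ft_force"][1])>5: break
t=status.observe()["tcp_pos"]; r.servo_line([t[0],t[1]+.03,t[2]]); r.servo_line([t[0],t[1]+.03,.26])
p=[.36,.2,.32]; r.movep(p,best(p,0.)); st()
for n in("top","scene"): cv2.imwrite(f"pics/{n}8.png",cams.grab_frame(n))
for n in("scene","top"): print([x for x in blobs(cv2.imread(f"pics/{n}8.png"),"red",5) if x[0][1]>150 and 90<x[1][0]<470])
im=cv2.imread("pics/scene8.png"); im2=cv2.imread("pics/top8.png")
cv2.imwrite("pics/v8.png",np.vstack([cv2.resize(im[140:310,140:410],(780,300)),cv2.resize(im2[110:225,110:360],(780,300))]))
E
```

```text
t64.5 tcp [0.4961 0.0603 0.1298] w 0.0002 ff 2.8 F [-0.2  3.9  5.1] True
t64.9 tcp [0.4969 0.0578 0.1318] w 0.0001 ff 2.9 F [-0.4  4.4  5.2] True
t65.4 tcp [0.4976 0.0551 0.1338] w 0.0002 ff 2.6 F [0.1 4.  4.7] True
t66.3 tcp [0.4981 0.052  0.136 ] w 0.0002 ff 2.3 F [-1.1  3.5  4. ] True
t67.2 tcp [0.4986 0.0483 0.1377] w -0.0002 ff 1.4 F [0.4 1.7 3.2] True
t71.1 tcp [ 0.4955 -0.0648  0.128 ] w -0.0001 ff 1.2 F [0.4 2.3 0.2] False
t71.4 tcp [ 0.4954 -0.0658  0.1279] w 0.0001 ff 7.5 F [ 2.8 15.9  0.9] False
t73.9 tcp [0.3604 0.1997 0.3195] w 0.0000 ff 0.0 F [ 0.5 -0.7  0.4]
[([251, 166, 19, 29, 116], [259.7, 179.2])]
[([298, 185, 6, 6, 32], [300.3, 187.5]), ([270, 203, 5, 5, 18], [272.3, 204.8])]
```

View pics/v8.png

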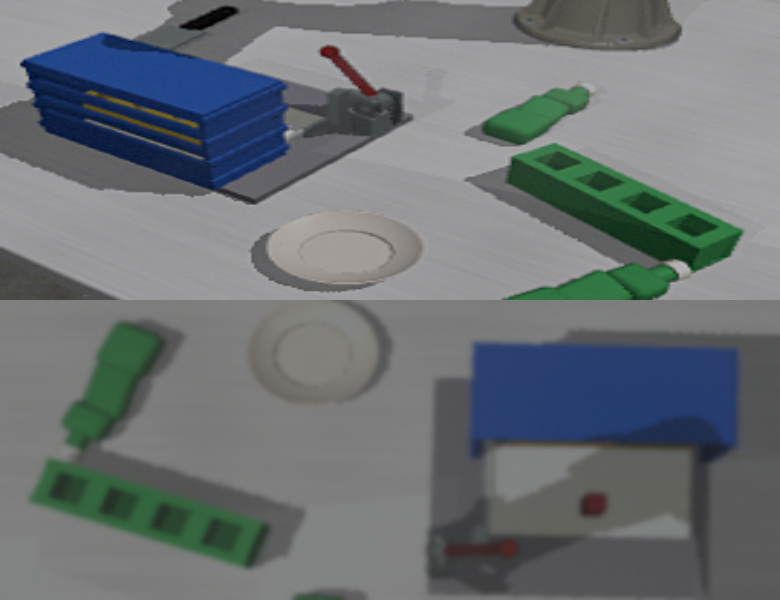

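The ball is back at top (272,205) and the pull at (300,188), both as at the start, and everything else is unmoved. Handing in.

```bash
python3 -c "
from h import *
print(workorder.job_done())"
```

```text
the job is handed in; nothing more can be done
None
```

I handed the job in at about 74 s of the 210 s allowed, with no verdict returned: the two pins present (20 and 25 mm) went to the bottom of their matching holes, the tray is home and the lever is locked; the pins sit under the roof now, so my last sight of them was just before the tray was pushed in.

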